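Lid the four filled baking dishes before they go to the oven

ROBOT

A 7-joint arm with a two-finger parallel gripper is mounted at the origin on the work surface. World frame = base frame: x ahead of the robot, y to its left, z up, the work surface at z = 0. Lengths are in m, angles in rad, forces in N, time in s.
With the tool pointing down it reaches from about 0.4 to 0.85 m from the base axis. Payload 4.5 kg.
Tool frame: the origin (TCP) lies on the centre line of the jaws, within the pads' length; the fingertips stand 8 mm ahead of it and the grasp point (between the pads) lies 11 mm behind it; z points along the fingers, x is the direction in which the jaws open and shut, and the axes are right-handed (so a half turn about z gives the same grasp; the last joint's range is limited). The gripper opens to 88 mm and grips with 3 to 60 N. Pads are 18 mm wide; open, the fingers measure 123 mm over their backs; the gripper's body (75 mm by 187 mm) begins 45 mm behind the grasp point.
Start: joints at [1.228, 0.689, -0.195, 1.565, 0.157, 0.902, -0.215], TCP at [0.23, -0.581, 0.247] pointing down, gripper open.
Joint ranges: [-3.01, 3.01], [-0.46, 2.08], [-1.47, 1.51], [0.13, 2.56], [-1, 4.14], [0.04, 2.09], [-2.66, 2.66]. Speed limits (rad/s): [2.57, 2.57, 3.14, 3.14, 3.14, 3.14, 3.14].

INTERFACE

Orientations are given as a unit quaternion [x, y, z, w].
In Python, from plant import r gives the robot as it stands.
- The arm moves only by the shell command python3 -m pendant 'ROWS' [FORCE]. ROWS is JSON, a list of rows, each a list of 3 entries, a list of its own where there are three numbers: the turn, a rotation vector about the tool's x, y, z in rad, then the shift along the tool's x, y, z in m, then the opening, from 0 (shut) to 1 (fully open). In form: [[[wx, wy, wz], [tx, ty, tz], claw], ...]. A call has 1 to 10 rows; each row is the pose to reach, as a shift and turn from the pose commanded when the call began, along the tool's axes at that moment; what a row does not reach only later rows make up. A row lasts 1/10 s, in which the tool goes at most 50 mm and 8.59 degrees, less where a joint would pass 70% of its speed; a pose out of reach is approached as far as the arm can. A call with a gripper value outside its range is refused whole. The fingers move at their own pace and stop on an object; FORCE is the grip in N (left out, the last holds). Time passes only in rows, so rows that repeat a pose let the fingers close. It gives the time, the measured TCP pose, the force and the opening at its end, in the units of the state.
- r.get_state(): the state, without advancing time (a new reading comes with each control period).
- r.snapshot(name): name is "scene" or "top" or "wrist"; returns a dict with "image" (420x560x3 uint8, red, green, blue), "mtx" (3x3 intrinsics, pixels), "R" (3x3) and "t" (3): a world point X has camera coordinates R X + t; the wrist camera has in their place "T_tool_cam" (4x4, takes a point from camera to tool coordinates, whose origin is the TCP and whose axes are the tool frame's). Camera axes: x right, y down, z forward; pixel columns grow to the right and rows downward; lengths in m; the calibration is good to about 2 mm. A picture is of the moment at which its call begins: read the wrist's pose just before it. There is no depth.
- r.finish_job(): hands the job in, once; it reports no verdict.
The state is a dict: "clock": time; "q": joint angles; "qd": joint speeds; "joint_torque": joint torques, N m; "tool_pos": TCP position; "eef_rot": TCP orientation; "contact_force": force on the tool from outside, world axes, zero at the start; "moment": the same for the moment, N m; "opening": opening from 0.0 (shut) to 1.0 (fully open).
Only numpy, scipy, OpenCV 4.12 (cv2) and the standard library are available. Lean on these libraries where they do the work, as an engineer would, in place of code of your own. Each camera call takes 0.05 s, during which the arm holds its last target. There are 200 camera calls.

TASK

The four white baking dishes are filled and ready for the oven: put each one's own lid on it, the one that matches its shape and size, so that every lid sits flat and fully home on its rim. Lower the lids on rather than dropping them from above, and leave the dishes, the salt shaker and the pepper mill standing where they are.

Things in the scene. Friction and masses are not known exactly. Their poses are not given: they have to be found in the camera images.
- lid_round_large: Lid of the large round dish: white, round, diameter 118 mm, plug 86, round knob 25. Lies in the nearer row on its plug (underside step, 8 mm deep, about 7 mm play all round in the dish's mouth). Origin: centre of the plug's underside, z up. Plate from 8 to 18 mm, straight knob or grip at the centre from 18 to 48 mm above it. 0.1 to 0.3 kg. Fitted: origin 52 mm above the dish's.
- lid_round_small: Lid of the small round dish: white, round, diameter 90 mm, plug 58, round knob 25. Lies in the nearer row on its plug (underside step, 8 mm deep, about 7 mm play all round in the dish's mouth). Origin: centre of the plug's underside, z up. Plate from 8 to 18 mm, straight knob or grip at the centre from 18 to 48 mm above it. 0.1 to 0.3 kg. Fitted: origin 52 mm above the dish's.
- lid_square: Lid of the square dish: white, 102 x 102 mm, plug 70 x 70, square knob 24 x 24, all sides along its x and y. Lies in the nearer row on its plug (underside step, 8 mm deep, about 7 mm play all round in the dish's mouth). Origin: centre of the plug's underside, z up. Plate from 8 to 18 mm, straight knob or grip at the centre from 18 to 48 mm above it. 0.1 to 0.3 kg. Fitted: origin 52 mm above the dish's.
- lid_oblong: Lid of the oblong dish: white, 138 (its x) x 90 mm (its y), plug 106 x 58, bar grip 44 (x) x 18 (y). Lies in the nearer row on its plug (underside step, 8 mm deep, about 7 mm play all round in the dish's mouth). Origin: centre of the plug's underside, z up. Plate from 8 to 18 mm, straight knob or grip at the centre from 18 to 48 mm above it. 0.1 to 0.3 kg. Fitted: origin 52 mm above the dish's.
- dish_round_large: Large round white baking dish with tomatoes in it, outside diameter 112 mm, mouth 100. 60 mm high, loose, 0.3 to 0.8 kg; lugs stick out 10 mm at its +x and -x ends, 9 to 19 mm below the rim. Origin: centre of its underside, z up; flat rim at +60 mm. Upright on the table, in the row farther from the robot.
- dish_round_small: Small round white baking dish with meatballs in it, outside diameter 84 mm, mouth 72. 60 mm high, loose, 0.3 to 0.8 kg; lugs stick out 10 mm at its +x and -x ends, 9 to 19 mm below the rim. Origin: centre of its underside, z up; flat rim at +60 mm. Upright on the table, in the row farther from the robot.
- dish_square: Square white baking dish with potatoes in it, 96 x 96 mm outside, mouth 84 x 84, sides along its x and y. 60 mm high, loose, 0.3 to 0.8 kg; lugs stick out 10 mm at its +x and -x ends, 9 to 19 mm below the rim. Origin: centre of its underside, z up; flat rim at +60 mm. Upright on the table, in the row farther from the robot.
- dish_oblong: Oblong white baking dish with sprouts in it, 132 (its x) x 84 mm (its y) outside, mouth 120 x 72. 60 mm high, loose, 0.3 to 0.8 kg; lugs stick out 10 mm at its +x and -x ends, 9 to 19 mm below the rim. Origin: centre of its underside, z up; flat rim at +60 mm. Upright on the table, in the row farther from the robot.
- salt_dredger: Bystander: small steel salt shaker, 42 mm diameter, 60 mm high, standing loose between the row of lids and the row of dishes. Origin at the centre of its underside. (A lime of 43 mm diameter and 45 mm height stands in the same gap.)
- pepper_pot: Bystander: small dark wooden pepper mill, 39 mm diameter, 69 mm high, standing loose between the row of lids and the row of dishes. Origin at the centre of its underside.
Things that resemble listed ones, but are neither listed nor needed, are in the scene too. Leave any blue or turquoise look-alike of the lid_round_large alone.

How it is judged:
At the end, for the whole second after the job is handed in: Each lid on its own dish: centred within 10 mm, level within 4 degrees, down on the rim within 4 mm, square and oblong lids turned to match; dishes upright and within 40 mm of their start; salt shaker and pepper mill upright; all released and at rest (horizontal distance between lid_round_large and dish_round_large below 0.01 m and z of lid_round_large in the frame of dish_round_large between 0.047 and 0.056 m and angle between each of lid_round_large, dish_round_large, lid_round_small, dish_round_small, lid_square, dish_square, lid_oblong, dish_oblong's own z axis and vertical below 0.07 rad and distance of each of dish_round_large, dish_round_small, dish_square, dish_oblong from where it was at the start of the episode below 0.04 m and linear speed of each of lid_round_large, dish_round_large, lid_round_small, dish_round_small, lid_square, dish_square, lid_oblong, dish_oblong below 0.02 m/s and horizontal distance between lid_round_small and dish_round_small below 0.01 m and z of lid_round_small in the frame of dish_round_small between 0.047 and 0.056 m and horizontal distance between lid_square and dish_square below 0.01 m and z of lid_square in the frame of dish_square between 0.047 and 0.056 m and horizontal distance between lid_oblong and dish_oblong below 0.01 m and z of lid_oblong in the frame of dish_oblong between 0.047 and 0.056 m and (angle between the x axis of lid_square and the x axis of dish_square, either way round below 0.26 rad or angle between the x axis of lid_square and the y axis of dish_square, either way round below 0.26 rad) and angle between the x axis of lid_oblong and the x axis of dish_oblong, either way round below 0.26 rad and angle between each of salt_dredger, pepper_pot's own z axis and vertical below 0.2 rad); the robot touches nothing.
It fails at once if a lid is let go of in mid-air, more than about 30 mm above the height at which it sits on a dish ((height (world z) of lid_round_large above 0.085 m and contact force between lid_round_large and the fingers below 0.02 N) or (height (world z) of lid_round_small above 0.085 m and contact force between lid_round_small and the fingers below 0.02 N) or (height (world z) of lid_square above 0.085 m and contact force between lid_square and the fingers below 0.02 N) or (height (world z) of lid_oblong above 0.085 m and contact force between lid_oblong and the fingers below 0.02 N)).
It fails at once if a dish is shoved more than 40 mm from its place or tipped (distance of any of dish_round_large, dish_round_small, dish_square, dish_oblong from where it was at the start of the episode above 0.04 m or angle between any of dish_round_large, dish_round_small, dish_square, dish_oblong's own z axis and vertical above 0.35 rad).
It fails at once if the salt shaker is knocked over or pushed more than 40 mm (distance of salt_dredger from where it was at the start of the episode above 0.04 m or angle between salt_dredger's own z axis and vertical above 0.5 rad).
It fails at once if the pepper mill is knocked over or pushed more than 40 mm (distance of pepper_pot from where it was at the start of the episode above 0.04 m or angle between pepper_pot's own z axis and vertical above 0.5 rad).
It also fails if it takes over 120 s, if anything falls off the work surface, if the arm or the gripper's body presses on something with over 40 N, if the wrist force passes 120 N, or if a joint passes its speed limit or range.

## Working session

There is one attempt and no reset: what is moved stays moved. The work goes in short steps, Python scripts to look and compute and a shell command to move; the robot and the scene stay as the last step left them, time stands still between calls to the robot, and variables do not carry over. Pictures are saved under pics/ and viewed, about 12 in all and at most 16, crops included, and the job is handed in when it is done.

```bash
mkdir -p pics; ls; python3 - <<'E'
from plant import r
import cv2,pickle
s=r.get_state();print(s['clock'],s['tool_pos'],s['eef_rot'],s['opening'])
d={}
for n in ("top","scene"):
    p=r.snapshot(n);d[n]=p;cv2.imwrite(f"pics/{n}0.png",p["image"][:,:,::-1]);print(n,p['mtx'].round(1).tolist(),p['R'].round(3).tolist(),p['t'].round(3).tolist())
pickle.dump(d,open('snap0.pkl','wb'))
E
```

```text
pics
0.0 [ 0.22969835 -0.58057588  0.24589035] [ 8.27055239e-01 -5.62119850e-01 -8.21226208e-04 -4.81104150e-04] 0.9989534864484487
top [[384.9, 0.0, 278.9], [0.0, 384.9, 205.6], [0.0, 0.0, 1.0]] [[0.008, -1.0, -0.002], [-0.988, -0.007, -0.157], [0.157, 0.003, -0.988]] [0.072, 0.474, 0.789]
scene [[400.0, 0.0, 284.5], [0.0, 400.0, 207.5], [0.0, 0.0, 1.0]] [[0.739, 0.674, -0.001], [0.524, -0.575, -0.628], [-0.424, 0.464, -0.778]] [-0.391, -0.153, 1.227]
```

View pics/top0.png

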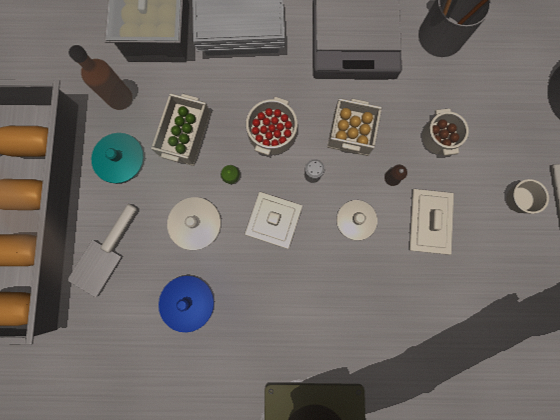

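View pics/scene0.png

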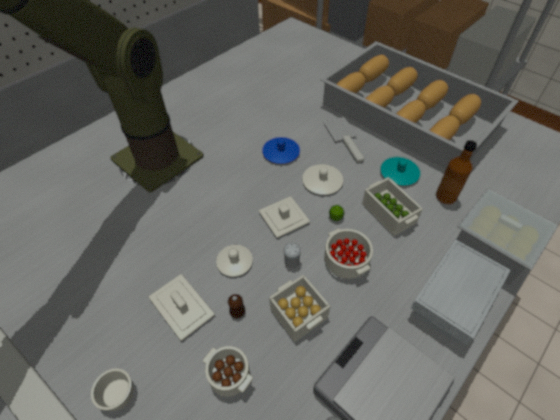

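Top view: the lids (row ~y 220) are round large (193,223), square (274,219), round small (357,219) and oblong (432,221). The dishes (row ~128) are oblong (180,128), round large (272,126), square (354,126) and round small (448,131). Salt is at (314,170), pepper at (396,175).

```bash
cat > h.py <<'E'
import numpy as np,cv2
from scipy.spatial.transform import Rotation as Ro
def cast(px,mtx,R,t,z):
    px=np.atleast_2d(px).astype(float)
    d=(np.c_[px,np.ones(len(px))]@np.linalg.inv(mtx).T)@R   # R^T d
    c=-R.T@t
    return (c+d*((z-c[2])/d[:,2])[:,None])[:,:2]
def white(im):
    hsv=cv2.cvtColor(im,cv2.COLOR_RGB2HSV);im=im.astype(int)
    return ((im.min(2)>125)&(im[...,0]-im[...,2]>6)&(hsv[...,1]<75)).astype(np.uint8)*255
E
python3 - <<'E'
import pickle,cv2,numpy as np
from h import *
d=pickle.load(open('snap0.pkl','rb'));p=d['top'];im=p['image']
for u,v in [(193,240),(274,240),(232,230),(375,220),(440,221),(392,221),(165,150),(251,125)]: print((u,v),im[v,u])
m=white(im);cv2.imwrite('pics/mask.png',m)
K=(p['mtx'],p['R'],p['t'])
cs,_=cv2.findContours(m,cv2.RETR_EXTERNAL,cv2.CHAIN_APPROX_NONE)
for c in cs:
    if cv2.contourArea(c)<400: continue
    c=c[:,0]; 
    z=.018 if c[:,1].mean()>190 else .06
    w=cast(c,*K,z)*1000
    r=cv2.minAreaRect(w.astype(np.float32));e=cv2.minEnclosingCircle(w.astype(np.float32))
    print(c.mean(0).round(),z,'rect',np.round(r[0]),np.round(r[1]),round(r[2],1),'circ',np.round(e[0]),round(e[1],1))
for n,px,z in [('salt',(314,167),.06),('pepper',(401,169),.069),('lime',(230,174),.03)]: print(n,cast(px,*K,z))
E
```

```text
(193, 240) [175 170 173]
(274, 240) [186 181 178]
(232, 230) [130 123 120]
(375, 220) [174 163 147]
(440, 221) [180 168 152]
(392, 221) [132 124 122]
(165, 150) [146 139 127]
(251, 125) [79 73 67]
[102. 255.] 0.018 rect [382. 449.] [ 70. 203.] 69.9 circ [377. 436.] 101.9
[357. 219.] 0.018 rect [447. -95.] [87. 86.] 89.1 circ [448. -94.] 45.5
[195. 226.] 0.018 rect [437. 263.] [115. 114.] 1.8 circ [440. 263.] 61.9
[273. 220.] 0.018 rect [446.  90.] [106. 100.] 72.5 circ [446.  87.] 69.9
[432. 221.] 0.018 rect [ 445. -258.] [ 89. 136.] 84.2 circ [ 445. -259.] 79.2
[531. 196.] 0.018 rect [ 502. -479.] [75. 77.] 84.2 circ [ 502. -480.] 38.7
[449. 128.] 0.06 rect [ 639. -290.] [82. 85.] 63.8 circ [ 643. -289.] 45.4
[180. 131.] 0.06 rect [641. 296.] [ 82. 123.] 75.0 circ [641. 296.] 72.7
salt [[0.55292189 0.00192944]]
pepper [[ 0.54751346 -0.17931478]]
lime [[0.54373908 0.18368559]]
```

View pics/mask.png

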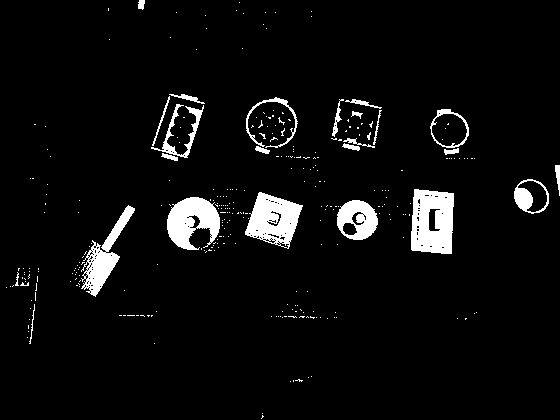

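```bash
cat >> h.py <<'E'
from plant import r
def go(x,y,z,yaw,s=None):
    """print turn about tool z and shift for a tool-down pose, jaw axis at yaw (mod pi), nearest turn"""
    s=s or r.get_state();R=Ro.from_quat(s['eef_rot'])
    X=R.as_matrix()[:,0];y0=np.arctan2(X[1],X[0])
    dy=(yaw-y0+np.pi/2)%np.pi-np.pi/2
    T=np.array([[np.cos(y0+dy),np.sin(y0+dy),0],[np.sin(y0+dy),-np.cos(y0+dy),0],[0,0,-1]])
    w=(R.inv()*Ro.from_matrix(T)).as_rotvec();sh=R.inv().apply(np.array([x,y,z])-s['tool_pos'])
    print('row [%s],[%s]'%(','.join('%.4f'%v for v in w),','.join('%.4f'%v for v in sh)),'q',s['q'].round(2) if hasattr(s['q'],'round') else s['q'],'yaw0 %.3f'%y0)
def wrist(name=None):
    s=r.get_state();p=r.snapshot('wrist');T=np.eye(4);T[:3,:3]=Ro.from_quat(s['eef_rot']).as_matrix();T[:3,3]=s['tool_pos']
    C=np.linalg.inv(T@p['T_tool_cam'])
    if name: cv2.imwrite(f'pics/{name}.png',p['image'][:,:,::-1])
    return p['image'],(p['mtx'],C[:3,:3],C[:3,3]),p
E
python3 - <<'E'
from h import *
im,K,p=wrist('w0');print(p['mtx'].round(1).tolist(),p['T_tool_cam'].round(3).tolist())
c=np.array([[0,0],[559,0],[559,419],[0,419]]);print(cast(c,*K,0).round(2).tolist())
go(0.58,-.27,.30,0)
E
```

```text
[[360.9, 0.0, 271.1], [0.0, 360.9, 213.4], [0.0, 0.0, 1.0]] [[1.0, 0.0, -0.0, -0.0], [-0.0, 0.964, 0.265, -0.067], [0.0, -0.265, 0.964, -0.139], [0.0, 0.0, 0.0, 1.0]]
[[0.29, -0.28], [0.49, -0.77], [0.07, -1.05], [-0.2, -0.37]]
row [-0.0008,0.0012,-1.1939],[-0.1601,-0.4400,-0.0537] q [ 1.23  0.69 -0.19  1.57  0.16  0.9  -0.22] yaw0 -1.194
```

```bash
python3 - <<'E'
from h import *
go(.545,-.27,.25,0)
E
python3 -m pendant '[[[0,0,-1.194],[-0.173,-0.407,0],1],[[0,0,-1.194],[-0.173,-0.407,0],1],[[0,0,-1.194],[-0.173,-0.407,0],1],[[0,0,-1.194],[-0.173,-0.407,0],1],[[0,0,-1.194],[-0.173,-0.407,0],1],[[0,0,-1.194],[-0.173,-0.407,0],1],[[0,0,-1.194],[-0.173,-0.407,0],1],[[0,0,-1.194],[-0.173,-0.407,0],1],[[0,0,-1.194],[-0.173,-0.407,0],1],[[0,0,-1.194],[-0.173,-0.407,0],1]]' 30
python3 - <<'E'
from h import *
im,K,p=wrist('w1')
go(.545,-.27,.25,0)
E
```

```text
row [-0.0008,0.0012,-1.1939],[-0.1729,-0.4074,-0.0037] q [ 1.23  0.69 -0.19  1.57  0.16  0.9  -0.22] yaw0 -1.194
clock: 1.15
tool_pos: [0.5499, -0.2627, 0.247]
eef_rot: [1.0, 0.005, 0.002, -0.003]
contact_force: [-0.4, 0.8, 0.0]
opening: 1.002
row [-0.0022,-0.0013,0.0064],[-0.0020,0.0033,-0.0034] q [ 0.66  0.7  -0.5   1.61  0.39  0.93  0.03] yaw0 0.006
```

View pics/w1.png

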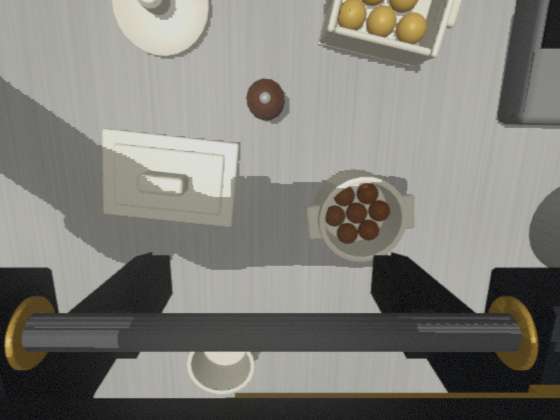

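```bash
cat > shot.py <<'E'
import sys,pickle
from h import *
im,K,p=wrist();pickle.dump((im,K),open(sys.argv[1]+'.pkl','wb'))
E
python3 shot.py s1
M='[0,0,0],[0,-0.19,0],1'
python3 -m pendant '[[[0,0,0],[0,-0.19,0],1],[[0,0,0],[0,-0.19,0],1],[[0,0,0],[0,-0.19,0],1],[[0,0,0],[0,-0.19,0],1],[[0,0,0],[0,-0.19,0],1],[[0,0,0],[0,-0.19,0],1],[[0,0,0],[0,-0.19,0],1]]' >/dev/null
python3 shot.py s2
python3 -m pendant '[[[0,0,0],[0,-0.19,0],1],[[0,0,0],[0,-0.19,0],1],[[0,0,0],[0,-0.19,0],1],[[0,0,0],[0,-0.19,0],1],[[0,0,0],[0,-0.19,0],1],[[0,0,0],[0,-0.19,0],1],[[0,0,0],[0,-0.19,0],1]]' >/dev/null
python3 shot.py s3
python3 -m pendant '[[[0,0,0],[0,-0.20,0],1],[[0,0,0],[0,-0.20,0],1],[[0,0,0],[0,-0.20,0],1],[[0,0,0],[0,-0.20,0],1],[[0,0,0],[0,-0.20,0],1],[[0,0,0],[0,-0.20,0],1],[[0,0,0],[0,-0.20,0],1]]'
python3 shot.py s4
python3 - <<'E'
from h import *;import pickle
# tiles: dish at image; crop 160x120 region of each, x2.5 => 400x300
T=[]
for k,(x,y) in zip(('s1','s2','s3','s4'),((362,217),)*4):
    im,K=pickle.load(open(k+'.pkl','rb'))
    T.append(cv2.resize(im[y-75:y+60+15,x-100:x+100],(400,300),interpolation=cv2.INTER_CUBIC))
m=np.vstack([np.hstack(T[:2]),np.hstack(T[2:])]);cv2.imwrite('pics/m1.png',m[:,:,::-1])
E
```

```text
clock: 3.45
tool_pos: [0.5459, 0.3061, 0.2463]
eef_rot: [1.0, -0.002, 0.0, 0.001]
contact_force: [0.1, -0.9, -0.2]
opening: 1.003
```

View pics/m1.png

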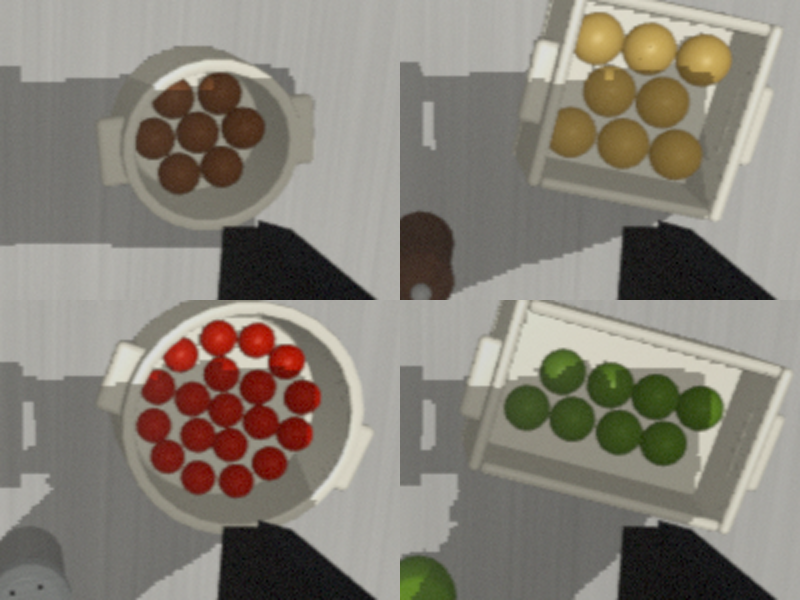

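```bash
python3 - <<'E'
from h import *;import pickle
L=lambda k:pickle.load(open(k+'.pkl','rb'))
def im(p,ox,oy): return (np.array(p,float)-[ox,oy])/2+[262,142]
p=pickle.load(open('snap0.pkl','rb'))
KT=(p['top']['mtx'],p['top']['R'],p['top']['t']);KS=(p['scene']['mtx'],p['scene']['R'],p['scene']['t'])
def rep(n,k,pts,ox,oy,pairs):
    w=cast(im(pts,ox,oy),*L(k)[1],.06)*1000
    print(n,w.round().tolist())
    for a,b in pairs: print('  mid',((w[a]+w[b])/2).round(1),'len',np.linalg.norm(w[a]-w[b]).round(1),'ang',np.degrees(np.arctan2(*(w[b]-w[a])[::-1])).round(1))
rep('small','s1',[(122,144),(298,144),(210,60),(210,229)],0,0,[(0,1),(2,3)])
rep('square','s2',[(531,184),(716,218),(781,28)],400,0,[(0,1),(1,2),(0,2)])
rep('large','s3',[(122,415),(363,415),(243,302),(243,528)],0,300,[(0,1),(2,3)])
rep('oblong','s4',[(470,469),(726,531),(790,372)],400,300,[(0,1),(1,2),(0,2)])
# lids by mask in wrist shots
def warm(im):
    f=cv2.GaussianBlur(im,(3,3),0).astype(float);return ((f[...,0]-f[...,2]>.055*f[...,0])&(f.min(2)>85)&(f[...,0]<255)).astype(np.uint8)*255
o=[]
for k in ('s1','s2','s3','s4'):
    i,K=L(k);m=warm(i);m=cv2.morphologyEx(m,cv2.MORPH_OPEN,np.ones((3,3)));m[255:]=0;o.append(cv2.resize(m,(400,300)))
    for c in cv2.findContours(m,cv2.RETR_EXTERNAL,cv2.CHAIN_APPROX_NONE)[0]:
        if cv2.contourArea(c)<2500: continue
        w=(cast(c[:,0],*K,.018)*1000).astype(np.float32);q=cv2.minAreaRect(w);e=cv2.minEnclosingCircle(w)
        print(k,c[:,0].mean(0).round(),'rect',np.round(q[0]),np.round(q[1]),round(q[2],1),'circ',np.round(e[0]),round(e[1],1))
a=np.vstack([np.hstack([cv2.resize(L(k)[0],(400,300)) for k in ('s1','s2')]),np.hstack([cv2.resize(L(k)[0],(400,300)) for k in ('s3','s4')])])
cv2.imwrite('pics/m2.png',a[:,:,::-1])
E
```

```text
small [[595.0, -288.0], [677.0, -287.0], [633.0, -248.0], [639.0, -330.0]]
  mid [ 636.1 -287.6] len 82.2 ang 0.4
  mid [ 636.2 -289.2] len 82.2 ang -85.6
square [[596.0, -126.0], [686.0, -144.0], [705.0, -53.0]]
  mid [ 641.2 -134.8] len 91.2 ang -11.1
  mid [695.7 -98.3] len 92.7 ang 77.9
  mid [650.9 -89.5] len 131.2 ang 33.9
large [[592.0, 98.0], [703.0, 97.0], [644.0, 149.0], [652.0, 42.0]]
  mid [647.6  97.5] len 111.2 ang -0.2
  mid [648.   95.2] len 107.6 ang -85.5
oblong [[569.0, 271.0], [693.0, 240.0], [714.0, 317.0]]
  mid [631.4 255.4] len 128.1 ang -14.4
  mid [703.6 278.3] len 80.1 ang 75.2
  mid [641.6 294.2] len 151.6 ang 17.5
s1 [364. 210.] rect [ 644. -297.] [ 97. 111.] 58.9 circ [ 644. -297.] 59.2
s1 [173. 177.] rect [ 445. -265.] [ 81. 140.] 83.5 circ [ 444. -264.] 78.4
s1 [392.  26.] rect [ 652. -123.] [116.  51.] 0.4 circ [ 652. -112.] 59.8
s1 [166.  19.] rect [ 447. -120.] [89. 43.] 0.4 circ [ 447. -102.] 44.5
s2 [178. 191.] rect [447. -94.] [89. 88.] 42.2 circ [447. -95.] 45.7
s2 [386. 191.] rect [660. -98.] [110. 129.] 78.5 circ [659. -96.] 79.4
s2 [387.  23.] rect [659.  60.] [ 45. 133.] 89.7 circ [659.  83.] 66.6
s3 [379. 198.] rect [658.  87.] [127. 135.] 27.7 circ [657.  87.] 74.4
s3 [183. 184.] rect [446.  89.] [103. 103.] 72.6 circ [445.  89.] 70.5
s3 [387.  14.] rect [648. 254.] [ 38. 159.] 89.7 circ [648. 273.] 79.7
s3 [157.  35.] rect [437. 239.] [ 70. 117.] 89.7 circ [437. 260.] 58.8
s4 [168. 217.] rect [437. 274.] [ 94. 117.] 89.8 circ [437. 265.] 59.3
s4 [372. 197.] rect [650. 286.] [ 98. 169.] 75.0 circ [651. 289.] 89.7
s4 [142.  56.] rect [425. 426.] [ 26. 115.] 61.2 circ [426. 428.] 57.4
```

View pics/m2.png

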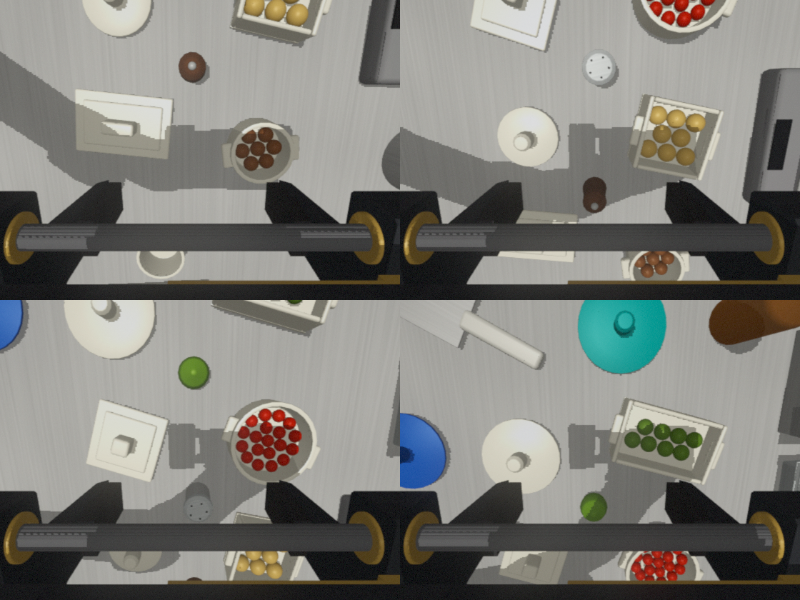

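```bash
python3 - <<'E'
from h import *;import pickle
i=pickle.load(open('snap0.pkl','rb'))['top']['image']
f=lambda a:cv2.resize(a,None,fx=4,fy=4,interpolation=cv2.INTER_CUBIC)
m=np.vstack([f(i[90:165,145:315]),f(i[90:165,310:480])]);cv2.imwrite('pics/m3.png',np.clip(m*1.3,0,255).astype(np.uint8)[:,:,::-1])
E
```

```text
(no output)
```

View pics/m3.png

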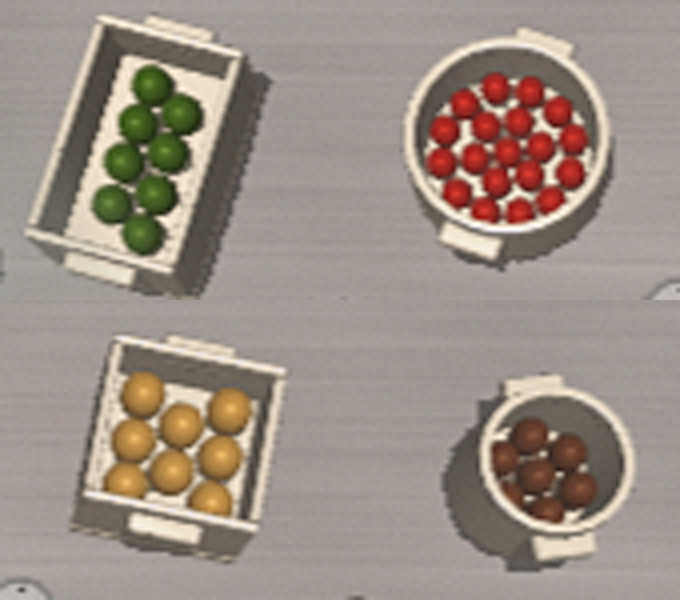

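Oblong corners, both rims and square corners are clear in the top view; I cast those for a second estimate and plan the first grasp (large lid, nearest the arm).

```bash
python3 - <<'E'
from h import *;import pickle
p=pickle.load(open('snap0.pkl','rb'))['top'];K=(p['mtx'],p['R'],p['t'])
f=lambda pts,ox,oy:cast((np.array(pts,float)-[0,oy])/4+[ox,90]-.375,*K,.06)*1000
for n,pts,ox,oy in [('oblong',[(99,16),(245,52),(174,272),(26,232)],145,0),('large',[(404,135),(507,37),(610,135),(507,234)],145,0),('square',[(114,338),(286,374),(253,531),(84,493)],310,300),('small',[(480,459),(557,386),(635,459),(557,533)],310,300)]:
    w=f(pts,ox,oy);d=np.roll(w,-1,0)-w
    print(n,w.mean(0).round(1),'sides',np.linalg.norm(d,axis=1).round(),'diag',np.linalg.norm(w[:2]-w[2:],axis=1).round(),np.degrees(np.arctan2(d[:,1],d[:,0])).round(1))
go(.437,.264,.15,0);go(.437,.264,.029,0)
E
```

```text
oblong [644.1 293.5] sides [ 83. 128.  83. 127.] diag [152. 153.] [-104.1  165.    75.   -14.9]
large [649.4  93.3] sides [79. 79. 78. 79.] diag [111. 112.] [ -44.3 -134.7  135.4   45.6]
square [651.4 -88.7] sides [95. 91. 92. 90.] diag [131. 130.] [-102.2  166.9   77.1  -11.3]
small [ 638.3 -289. ] sides [61. 57. 61. 57.] diag [83. 83.] [ -46.5 -136.2  133.1   43.4]
row [0.0025,-0.0002,-0.0043],[-0.1088,0.0422,0.0965] q [-0.35  0.71 -0.43  1.55  0.35  0.95 -0.9 ] yaw0 -0.004
row [0.0025,-0.0002,-0.0043],[-0.1088,0.0419,0.2175] q [-0.35  0.71 -0.43  1.55  0.35  0.95 -0.9 ] yaw0 -0.004
```

```bash
python3 -m pendant '[[[0,0,0],[-0.109,0.042,0.1],1],[[0,0,0],[-0.109,0.042,0.1],1],[[0,0,0],[-0.109,0.042,0.1],1],[[0,0,0],[-0.109,0.042,0.1],1],[[0,0,0],[-0.109,0.042,0.1],1],[[0,0,0],[-0.109,0.042,0.15],1],[[0,0,0],[-0.109,0.042,0.15],1],[[0,0,0],[-0.109,0.042,0.15],1]]'
python3 - <<'E'
from h import *
im,K,p=wrist('w2');go(.437,.264,.029,0)
E
```

```text
clock: 4.3
tool_pos: [0.4373, 0.2675, 0.0973]
eef_rot: [1.0, -0.001, 0.001, 0.0]
contact_force: [1.3, 0.3, 0.8]
opening: 1.001
row [-0.0016,-0.0028,-0.0013],[-0.0009,0.0042,0.0693] q [-0.48  0.8  -0.27  2.02  0.52  0.39 -1.16] yaw0 -0.001
```

View pics/w2.png

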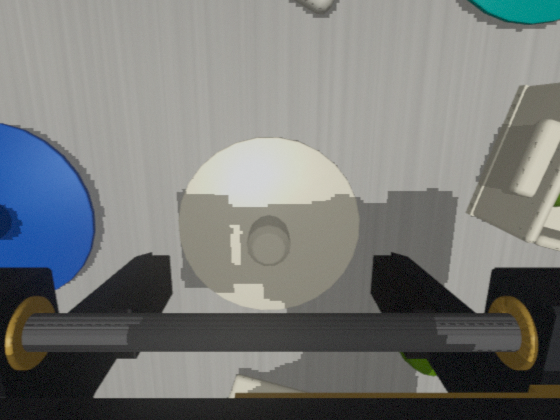

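Knob top at pixel (268,245), centred between the jaws; its lid rim spans x 180–358. Descend and grip.

```bash
python3 - <<'E'
from h import *
im,K,p=wrist();print(cast((268,244),*K,.048),cast((269,223),*K,.018));go(.437,.264,.029,0)
E
python3 -m pendant '[[[0,0,0],[-0.001,0.003,0.03],1],[[0,0,0],[-0.001,0.003,0.05],1],[[0,0,0],[-0.001,0.003,0.068],1],[[0,0,0],[-0.001,0.003,0.068],1],[[0,0,0],[-0.001,0.003,0.068],1],[[0,0,0],[-0.001,0.003,0.068],1]]'
python3 -c "
from h import *
go(.437,.264,.029,0)"
```

```text
[[0.43539177 0.26644972]] [[0.43582556 0.26960406]]
row [-0.0024,-0.0037,-0.0011],[-0.0010,0.0045,0.0698] q [-0.48  0.8  -0.27  2.02  0.53  0.39 -1.16] yaw0 -0.001
clock: 5.0
tool_pos: [0.4359, 0.2651, 0.0304]
eef_rot: [1.0, -0.0, 0.001, -0.001]
contact_force: [-0.6, -0.1, -0.7]
opening: 1.0
row [-0.0019,-0.0026,-0.0005],[0.0011,0.0011,0.0014] q [-0.55  0.92 -0.15  2.05  0.59  0.21 -1.22] yaw0 -0.000
```

```bash
python3 -m pendant '[[[0,0,0],[0,0,0],0],[[0,0,0],[0,0,0],0],[[0,0,0],[0,0,0],0],[[0,0,0],[0,0,0],0],[[0,0,0],[0,0,0],0],[[0,0,0],[0,0,0],0],[[0,0,0],[0,0,-0.03],0],[[0,0,0],[0,0,-0.07],0],[[0,0,0],[0,0,-0.11],0],[[0,0,0],[0,0,-0.15],0]]' 35
python3 -m pendant '[[[0,0,0],[0,0,-0.01],0],[[0,0,0],[0,0,-0.01],0]]'
python3 - <<'E'
from h import *
im,K,p=wrist('w3');go(.649,.0945,.19,0);go(.649,.0945,.083,0)
E
```

```text
clock: 6.0
tool_pos: [0.4344, 0.2641, 0.1801]
eef_rot: [1.0, 0.0, -0.0, 0.0]
contact_force: [0.3, 0.2, -0.3]
opening: 0.118
clock: 6.2
tool_pos: [0.4356, 0.2648, 0.19]
eef_rot: [1.0, -0.0, 0.001, -0.001]
contact_force: [0.8, -0.4, -0.4]
opening: 0.008
row [0.0002,-0.0004,-0.0003],[0.2142,0.1695,-0.0013] q [-0.38  0.65 -0.41  1.97  0.43  0.61 -1.08] yaw0 -0.000
row [0.0002,-0.0004,-0.0003],[0.2142,0.1695,0.1057] q [-0.38  0.65 -0.41  1.97  0.43  0.61 -1.08] yaw0 -0.000
```

View pics/w3.png

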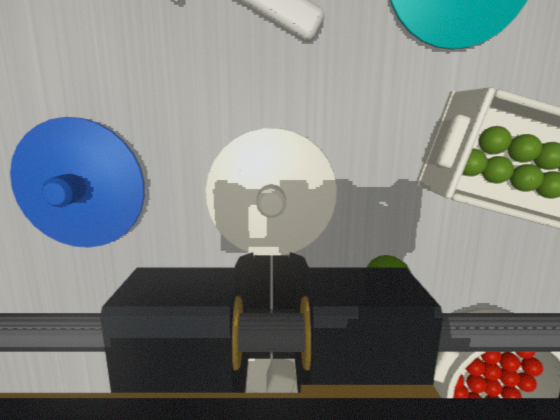

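The jaws were too slow to close and the lid stayed on the table, with the knob at (272,200). Reopen, go back down, and check the opening before lifting.

```bash
python3 - <<'E'
from h import *
im,K,p=wrist();print(cast((272,200),*K,.048),cast((271,191),*K,.018))
E
python3 -m pendant '[[[0,0,0],[0,0,0],1],[[0,0,0],[0,0,0],1],[[0,0,0],[0,0,0],1],[[0,0,0],[0,0,0.04],1],[[0,0,0],[0,0,0.08],1],[[0,0,0],[0,0,0.1],1],[[0,0,0],[0,0,0.1],1],[[0,0,0],[0,0,0.1],1],[[0,0,0],[0,0,0.1],1]]'
python3 -m pendant '[[[0,0,0],[0,0,0.03],1],[[0,0,0],[0,0,0.06],0.9],[[0,0,0],[0,0,0.06],0.8],[[0,0,0],[0,0,0.06],0],[[0,0,0],[0,0,0.06],0],[[0,0,0],[0,0,0.06],0],[[0,0,0],[0,0,0.06],0],[[0,0,0],[0,0,0.06],0],[[0,0,0],[0,0,0.06],0],[[0,0,0],[0,0,0.06],0]]'
python3 -m pendant '[[[0,0,0],[0,0,0],0],[[0,0,0],[0,0,0],0],[[0,0,0],[0,0,0],0],[[0,0,0],[0,0,0],0],[[0,0,0],[0,0,0],0]]'
```

```text
[[0.43477118 0.26629108]] [[0.43393681 0.26732538]]
clock: 7.2
tool_pos: [0.4354, 0.265, 0.0898]
eef_rot: [1.0, -0.0, 0.001, -0.001]
contact_force: [0.9, 0.0, 0.8]
opening: 0.797
clock: 8.2
tool_pos: [0.4351, 0.2645, 0.029]
eef_rot: [1.0, -0.0, 0.0, -0.0]
contact_force: [-0.0, -0.5, 3.5]
opening: 0.27
clock: 8.7
tool_pos: [0.4351, 0.2645, 0.029]
eef_rot: [1.0, -0.0, 0.0, -0.0]
contact_force: [-0.2, 0.9, 5.7]
opening: 0.271
```

```bash
python3 -m pendant '[[[0,0,0],[0,0,-0.02],0],[[0,0,0],[0,0,-0.05],0],[[0,0,0],[0,0,-0.09],0],[[0,0,0],[0,0,-0.13],0],[[0,0,0],[0,0,-0.16],0],[[0,0,0],[0,0,-0.16],0],[[0,0,0],[0,0,-0.16],0]]'
python3 - <<'E'
from h import *
im,K,p=wrist('w4');go(.649,.0935,.189,0);
E
```

```text
clock: 9.4
tool_pos: [0.4345, 0.2639, 0.1882]
eef_rot: [1.0, -0.0, -0.0, 0.0]
contact_force: [0.0, 0.3, -2.2]
opening: 0.273
row [0.0019,0.0020,-0.0001],[0.2150,0.1700,-0.0017] q [-0.37  0.65 -0.42  1.97  0.45  0.62 -1.09] yaw0 -0.000
```

```bash
python3 -m pendant '[[[0,0,0],[0.02,0.016,0],0],[[0,0,0],[0.05,0.04,0],0],[[0,0,0],[0.085,0.068,0],0],[[0,0,0],[0.12,0.096,0],0],[[0,0,0],[0.155,0.124,0],0],[[0,0,0],[0.185,0.148,0],0],[[0,0,0],[0.205,0.163,0],0],[[0,0,0],[0.215,0.17,0],0],[[0,0,0],[0.215,0.17,0],0],[[0,0,0],[0.215,0.17,0],0]]'
python3 - <<'E'
from h import *
im,K,p=wrist('w5');go(.649,.0935,.085,0);print(r.get_state()['tool_pos'])
E
```

```text
clock: 10.45
tool_pos: [0.6479, 0.0962, 0.1875]
eef_rot: [1.0, 0.001, -0.002, -0.0]
contact_force: [0.5, 0.1, -2.0]
opening: 0.273
row [-0.0009,0.0026,0.0033],[0.0014,0.0033,0.1030] q [ 0.03  0.83 -0.48  1.51  0.45  0.91 -0.59] yaw0 0.003
[0.64788766 0.09670326 0.18801331]
```

View pics/w5.png

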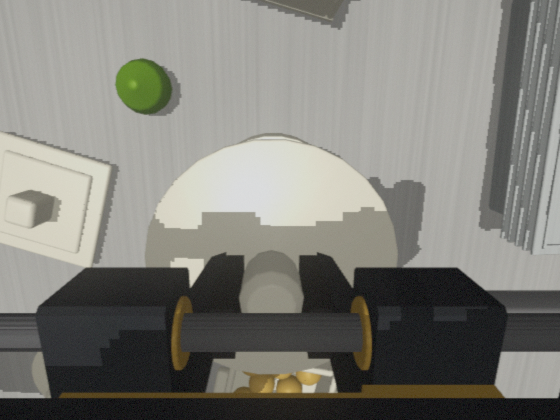

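Lid is held and level over the dish. Lowering.

```bash
python3 -m pendant '[[[0,0,0],[0.001,0.003,0.03],0],[[0,0,0],[0.001,0.003,0.06],0],[[0,0,0],[0.001,0.003,0.08],0],[[0,0,0],[0.001,0.003,0.09],0],[[0,0,0],[0.001,0.003,0.095],0],[[0,0,0],[0.001,0.003,0.099],0],[[0,0,0],[0.001,0.003,0.101],0],[[0,0,0],[0.001,0.003,0.101],0]]'
python3 -c "
from h import *
go(.649,.0935,.081,0)"
```

```text
clock: 11.3
tool_pos: [0.6511, 0.0917, 0.0883]
eef_rot: [1.0, 0.0, 0.001, -0.0]
contact_force: [0.3, 0.3, -1.4]
opening: 0.271
row [-0.0002,-0.0011,0.0001],[-0.0021,-0.0018,0.0073] q [ 0.01  0.96 -0.42  1.57  0.52  0.73 -0.65] yaw0 0.000
```

```bash
python3 -m pendant '[[[0,0,0],[-0.001,-0.001,0.002],0],[[0,0,0],[-0.001,-0.001,0.004],0],[[0,0,0],[-0.001,-0.001,0.006],0],[[0,0,0],[-0.001,-0.001,0.006],0]]'
python3 -c "
from h import *
go(.649,.0935,.081,0)"
```

```text
clock: 11.7
tool_pos: [0.6496, 0.0923, 0.0814]
eef_rot: [1.0, -0.0, -0.0, 0.0]
contact_force: [-0.3, 0.4, -2.3]
opening: 0.269
row [0.0003,0.0005,-0.0000],[-0.0006,-0.0012,0.0004] q [ 0.    0.97 -0.42  1.57  0.53  0.72 -0.65] yaw0 -0.000
```

Force is still just the lid's weight, so go down 2–4 mm more.

```bash
python3 -m pendant '[[[0,0,0],[0,0,0.001],0],[[0,0,0],[0,0,0.002],0],[[0,0,0],[0,0,0.002],0]]'
python3 -m pendant '[[[0,0,0],[0,0,0.001],0],[[0,0,0],[0,0,0.0015],0],[[0,0,0],[0,0,0.0015],0]]'
```

```text
clock: 12.0
tool_pos: [0.6498, 0.0924, 0.0811]
eef_rot: [1.0, -0.0, 0.0, 0.0]
contact_force: [-2.2, -1.2, 6.4]
opening: 0.269
clock: 12.3
tool_pos: [0.6498, 0.0924, 0.081]
eef_rot: [1.0, -0.0, 0.0, 0.0]
contact_force: [-6.3, -2.3, 15.4]
opening: 0.27
```

```bash
python3 -m pendant '[[[0,0,0],[0,0,-0.002],0.1],[[0,0,0],[0,0,-0.002],0.3],[[0,0,0],[0,0,-0.002],0.6],[[0,0,0],[0,0,-0.002],0.6],[[0,0,0],[0,0,-0.002],0.6],[[0,0,0],[0,0,-0.002],0.6],[[0,0,0],[0,0,-0.03],0.6],[[0,0,0],[0,0,-0.07],0.6],[[0,0,0],[0,0,-0.1],0.6],[[0,0,0],[0,0,-0.11],0.6]]'
python3 - <<'E'
from h import *
im,K,p=wrist('w6');go(.446,.0895,.15,np.radians(-17.5))
p=r.snapshot('top');cv2.imwrite('pics/t1.png',p['image'][:,:,::-1])
E
```

```text
clock: 13.3
tool_pos: [0.6516, 0.0933, 0.1917]
eef_rot: [1.0, -0.0, 0.003, -0.001]
contact_force: [0.6, -0.3, 0.4]
opening: 0.598
row [-0.0022,-0.0053,0.3052],[-0.2057,0.0037,0.0405] q [ 0.04  0.83 -0.48  1.51  0.45  0.91 -0.59] yaw0 -0.000
```

View pics/w6.png

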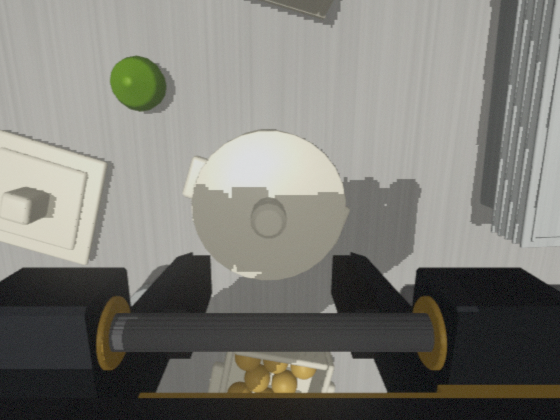

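The large lid is seated and level at (268,205). Next is the square lid.

```bash
python3 -m pendant '[[[0,0,0.305],[-0.206,0.003,0],1],[[0,0,0.305],[-0.206,0.003,0],1],[[0,0,0.305],[-0.206,0.003,0],1],[[0,0,0.305],[-0.206,0.003,0],1],[[0,0,0.305],[-0.206,0.003,0.03],1],[[0,0,0.305],[-0.206,0.003,0.07],1],[[0,0,0.305],[-0.206,0.003,0.08],1],[[0,0,0.305],[-0.206,0.003,0.08],1],[[0,0,0.305],[-0.206,0.003,0.08],1]]'
python3 - <<'E'
from h import *
im,K,p=wrist('w7');go(.446,.0895,.029,np.radians(-17.5))
import pickle;pickle.dump((im,K),open('s5.pkl','wb'))
E
```

```text
clock: 14.3
tool_pos: [0.4431, 0.0893, 0.1076]
eef_rot: [0.988, -0.152, -0.001, 0.0]
contact_force: [-0.8, 0.1, 0.9]
opening: 1.002
row [0.0002,0.0005,0.0003],[0.0023,-0.0008,0.0791] q [-0.17  0.74 -0.2   2.19  0.55  0.26 -1.17] yaw0 -0.305
```

View pics/w7.png

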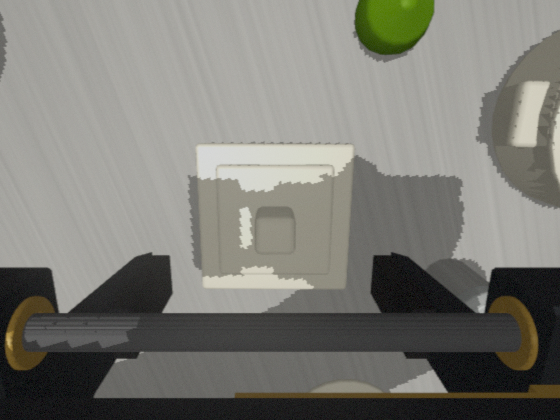

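Lid edges are square with the jaws; knob top at (275,234).

```bash
python3 - <<'E'
from h import *
import pickle;K=pickle.load(open('s5.pkl','rb'))[1];w=cast([(275.5,234.5),(275.5,215)],*K,.048);print(w,cast((274.5,217),*K,.018));x,y=w[0];go((x+.446)/2,(y+.0895)/2,.029,np.radians(-17.5))
E
```

```text
[[0.44493441 0.0891086 ]
 [0.44841248 0.10029621]] [[0.44513173 0.09108266]]
row [0.0002,0.0005,0.0003],[0.0018,-0.0005,0.0791] q [-0.17  0.74 -0.2   2.19  0.55  0.26 -1.17] yaw0 -0.305
```

```bash
python3 -m pendant '[[[0,0,0],[0.002,-0.001,0.03],1],[[0,0,0],[0.002,-0.001,0.055],0.9],[[0,0,0],[0.002,-0.001,0.07],0.8],[[0,0,0],[0.002,-0.001,0.078],0.6],[[0,0,0],[0.002,-0.001,0.078],0],[[0,0,0],[0.002,-0.001,0.078],0],[[0,0,0],[0.002,-0.001,0.078],0],[[0,0,0],[0.002,-0.001,0.078],0],[[0,0,0],[0.002,-0.001,0.078],0],[[0,0,0],[0.002,-0.001,0.078],0]]'
python3 -m pendant '[[[0,0,0],[0,0,0],0],[[0,0,0],[0,0,0],0],[[0,0,0],[0,0,0],0],[[0,0,0],[0,0,0],0],[[0,0,0],[0,0,0],0]]'
python3 -c "
from h import *
go(.651,-.089,.19,np.radians(-12))"
```

```text
clock: 15.35
tool_pos: [0.4462, 0.0898, 0.0305]
eef_rot: [0.988, -0.152, 0.0, -0.0]
contact_force: [-0.3, -1.0, 3.2]
opening: 0.27
clock: 15.85
tool_pos: [0.4462, 0.0899, 0.0305]
eef_rot: [0.988, -0.152, 0.0, -0.0]
contact_force: [1.0, 0.0, 5.8]
opening: 0.271
row [-0.0003,-0.0006,-0.0956],[0.2492,0.1090,-0.1593] q [-0.27  0.91 -0.04  2.21  0.93  0.04 -1.54] yaw0 -0.305
```

```bash
python3 -m pendant '[[[0,0,0],[0,0,-0.02],0],[[0,0,0],[0,0,-0.05],0],[[0,0,0],[0,0,-0.09],0],[[0,0,0],[0,0,-0.13],0],[[0,0,0],[0,0,-0.16],0],[[0,0,0],[0,0,-0.16],0]]'
python3 -m pendant '[[[0,0,-0.01],[0.023,0.01,0],0],[[0,0,-0.02],[0.055,0.024,0],0],[[0,0,-0.035],[0.09,0.04,0],0],[[0,0,-0.05],[0.13,0.057,0],0],[[0,0,-0.065],[0.17,0.075,0],0],[[0,0,-0.08],[0.21,0.092,0],0],[[0,0,-0.09],[0.235,0.104,0],0],[[0,0,-0.096],[0.249,0.109,0],0],[[0,0,-0.096],[0.249,0.109,0],0],[[0,0,-0.096],[0.249,0.109,0],0]]'
python3 - <<'E'
from h import *
im,K,p=wrist('w8');go(.651,-.089,.083,np.radians(-12));print(r.get_state()['tool_pos'])
E
```

```text
clock: 16.45
tool_pos: [0.4477, 0.0903, 0.193]
eef_rot: [0.988, -0.152, 0.003, -0.002]
contact_force: [0.6, -0.3, -2.2]
opening: 0.269
clock: 17.45
tool_pos: [0.6494, -0.0882, 0.1883]
eef_rot: [0.995, -0.104, -0.002, 0.0]
contact_force: [0.0, -0.3, -1.3]
opening: 0.268
row [0.0002,0.0030,0.0025],[0.0023,0.0011,0.1059] q [ 0.4   0.87 -0.67  1.5   0.6   0.98 -0.64] yaw0 -0.207
[ 0.64927525 -0.08751386  0.1888984 ]
```

```bash
python3 -m pendant '[[[0,0,0],[0.002,0.001,0.03],0],[[0,0,0],[0.002,0.001,0.06],0],[[0,0,0],[0.002,0.001,0.08],0],[[0,0,0],[0.002,0.001,0.09],0],[[0,0,0],[0.002,0.001,0.095],0],[[0,0,0],[0.002,0.001,0.099],0],[[0,0,0],[0.002,0.001,0.1],0],[[0,0,0],[0.002,0.001,0.1],0],[[0,0,0],[0.002,0.001,0.1],0]]'
python3 -c "
from h import *
go(.651,-.089,.0825,np.radians(-12))"
```

```text
clock: 18.4
tool_pos: [0.653, -0.0903, 0.091]
eef_rot: [0.995, -0.104, 0.001, -0.0]
contact_force: [-0.4, 0.6, -1.6]
opening: 0.27
row [-0.0002,-0.0014,0.0003],[-0.0023,-0.0009,0.0085] q [ 0.37  0.99 -0.6   1.55  0.7   0.82 -0.71] yaw0 -0.209
```

```bash
python3 -m pendant '[[[0,0,0],[-0.002,-0.001,0.003],0],[[0,0,0],[-0.002,-0.001,0.006],0],[[0,0,0],[-0.002,-0.001,0.008],0],[[0,0,0],[-0.002,-0.001,0.009],0],[[0,0,0],[-0.002,-0.001,0.009],0]]'
python3 -m pendant '[[[0,0,0],[0,0,0.001],0],[[0,0,0],[0,0,0.0015],0],[[0,0,0],[0,0,0.0015],0]]'
```

```text
clock: 18.9
tool_pos: [0.6505, -0.0889, 0.0826]
eef_rot: [0.995, -0.104, -0.0, 0.0]
contact_force: [-4.4, 0.3, 9.2]
opening: 0.271
clock: 19.2
tool_pos: [0.6505, -0.0889, 0.0826]
eef_rot: [0.995, -0.104, 0.0, 0.001]
contact_force: [-7.8, -0.0, 17.9]
opening: 0.267
```

```bash
python3 -m pendant '[[[0,0,0],[0,0,-0.002],0.1],[[0,0,0],[0,0,-0.002],0.3],[[0,0,0],[0,0,-0.002],0.6],[[0,0,0],[0,0,-0.002],0.6],[[0,0,0],[0,0,-0.002],0.6],[[0,0,0],[0,0,-0.002],0.6],[[0,0,0],[0,0,-0.03],0.6],[[0,0,0],[0,0,-0.07],0.6],[[0,0,0],[0,0,-0.1],0.6],[[0,0,0],[0,0,-0.11],0.6]]'
python3 - <<'E'
from h import *
im,K,p=wrist('w9');go(.447,-.095,.19,0)
E
```

```text
clock: 20.2
tool_pos: [0.6527, -0.0884, 0.1932]
eef_rot: [0.995, -0.104, 0.003, -0.0]
contact_force: [0.8, -0.4, 0.4]
opening: 0.597
row [-0.0006,-0.0055,-0.2093],[-0.1997,0.0490,0.0020] q [ 0.4   0.86 -0.67  1.5   0.6   0.99 -0.64] yaw0 -0.209
```

View pics/w9.png

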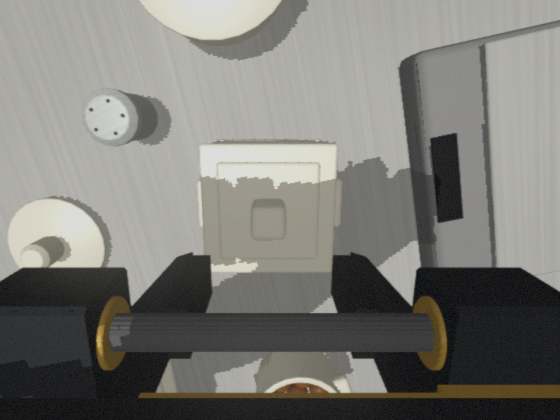

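The square lid is home at (268,207), aligned with its dish. Next is the small round lid.

```bash
python3 -m pendant '[[[0,0,-0.209],[-0.2,0.049,0],1],[[0,0,-0.209],[-0.2,0.049,0],1],[[0,0,-0.209],[-0.2,0.049,0],1],[[0,0,-0.209],[-0.2,0.049,0],1],[[0,0,-0.209],[-0.2,0.049,0.03],1],[[0,0,-0.209],[-0.2,0.049,0.07],1],[[0,0,-0.209],[-0.2,0.049,0.08],1],[[0,0,-0.209],[-0.2,0.049,0.08],1],[[0,0,-0.209],[-0.2,0.049,0.08],1]]'
python3 - <<'E'
from h import *
import pickle
im,K,p=wrist('w10');go(.447,-.095,.030,0)
pickle.dump((im,K),open('s6.pkl','wb'))
E
```

```text
clock: 21.15
tool_pos: [0.4445, -0.0951, 0.1093]
eef_rot: [1.0, 0.0, -0.001, -0.0]
contact_force: [0.2, -0.1, 0.2]
opening: 0.999
row [-0.0004,0.0001,0.0000],[0.0020,-0.0002,0.0798] q [ 0.43  0.78 -0.52  2.17  0.95  0.44 -0.86] yaw0 0.000
```

View pics/w10.png

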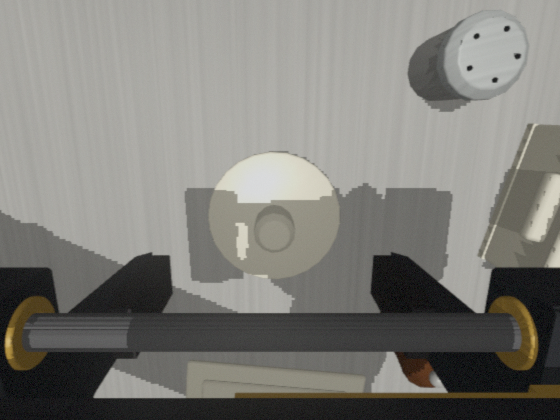

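Knob at (274,232), 2 mm off in x as predicted. Descend and grip.

```bash
python3 -c "
from h import *
import pickle;K=pickle.load(open('s6.pkl','rb'))[1];print(cast((274.5,232),*K,.048))"
python3 -m pendant '[[[0,0,0],[0.002,0,0.03],1],[[0,0,0],[0.002,0,0.055],0.9],[[0,0,0],[0.002,0,0.07],0.8],[[0,0,0],[0.002,0,0.078],0.6],[[0,0,0],[0.002,0,0.078],0],[[0,0,0],[0.002,0,0.078],0],[[0,0,0],[0.002,0,0.078],0],[[0,0,0],[0.002,0,0.078],0],[[0,0,0],[0.002,0,0.078],0],[[0,0,0],[0.002,0,0.078],0]]'
python3 -m pendant '[[[0,0,0],[0,0,0],0],[[0,0,0],[0,0,0],0],[[0,0,0],[0,0,0],0],[[0,0,0],[0,0,0],0],[[0,0,0],[0,0,0],0]]'
python3 -c "
from h import *
go(.6375,-.2885,.19,0)"
```

```text
[[ 0.44572554 -0.09343627]]
clock: 22.2
tool_pos: [0.4471, -0.0956, 0.0321]
eef_rot: [1.0, -0.0, 0.0, 0.0]
contact_force: [-0.6, 0.6, 4.3]
opening: 0.272
clock: 22.7
tool_pos: [0.4471, -0.0956, 0.0321]
eef_rot: [1.0, -0.0, 0.0, 0.0]
contact_force: [0.2, -0.3, 5.4]
opening: 0.269
row [0.0005,-0.0006,-0.0000],[0.1905,0.1930,-0.1577] q [ 0.25  0.91 -0.22  2.2   1.3   0.18 -1.19] yaw0 -0.000
```

```bash
python3 -m pendant '[[[0,0,0],[0,0,-0.02],0],[[0,0,0],[0,0,-0.05],0],[[0,0,0],[0,0,-0.09],0],[[0,0,0],[0,0,-0.13],0],[[0,0,0],[0,0,-0.16],0],[[0,0,0],[0,0,-0.16],0]]'
python3 -m pendant '[[[0,0,0],[0.018,0.018,0],0],[[0,0,0],[0.042,0.043,0],0],[[0,0,0],[0.07,0.072,0],0],[[0,0,0],[0.1,0.102,0],0],[[0,0,0],[0.13,0.132,0],0],[[0,0,0],[0.16,0.163,0],0],[[0,0,0],[0.18,0.183,0],0],[[0,0,0],[0.19,0.194,0],0],[[0,0,0],[0.19,0.194,0],0],[[0,0,0],[0.19,0.194,0],0]]'
python3 - <<'E'
from h import *
go(.6375,-.2895,.084,0)
E
```

```text
clock: 23.3
tool_pos: [0.4488, -0.0954, 0.1947]
eef_rot: [1.0, -0.0, 0.003, 0.0]
contact_force: [-0.0, -0.4, -2.1]
opening: 0.274
clock: 24.3
tool_pos: [0.6359, -0.2884, 0.1899]
eef_rot: [1.0, 0.0, -0.002, -0.0]
contact_force: [-0.4, -0.2, -1.2]
opening: 0.272
row [-0.0008,0.0031,0.0008],[0.0020,0.0012,0.1059] q [ 0.69  0.94 -0.73  1.35  0.65  1.1  -0.13] yaw0 0.001
```

```bash
python3 -m pendant '[[[0,0,0],[0.001,0.001,0.03],0],[[0,0,0],[0.001,0.001,0.06],0],[[0,0,0],[0.001,0.001,0.08],0],[[0,0,0],[0.001,0.001,0.09],0],[[0,0,0],[0.001,0.001,0.095],0],[[0,0,0],[0.001,0.001,0.099],0],[[0,0,0],[0.001,0.001,0.1],0],[[0,0,0],[0.001,0.001,0.1],0],[[0,0,0],[0.001,0.001,0.1],0]]'
python3 -c "
from h import *
go(.6375,-.2895,.084,0)"
```

```text
clock: 25.2
tool_pos: [0.6384, -0.2905, 0.0926]
eef_rot: [1.0, -0.0, 0.001, 0.0]
contact_force: [0.3, -0.8, -2.3]
opening: 0.273
row [0.0004,-0.0013,-0.0002],[-0.0009,-0.0010,0.0086] q [ 0.68  1.05 -0.67  1.4   0.73  0.94 -0.19] yaw0 -0.000
```

```bash
python3 -m pendant '[[[0,0,0],[-0.001,-0.001,0.003],0],[[0,0,0],[-0.001,-0.001,0.006],0],[[0,0,0],[-0.001,-0.001,0.008],0],[[0,0,0],[-0.001,-0.001,0.009],0],[[0,0,0],[-0.001,-0.001,0.009],0]]'
python3 -m pendant '[[[0,0,0],[0,0,0.001],0],[[0,0,0],[0,0,0.0015],0],[[0,0,0],[0,0,0.0015],0]]'
```

```text
clock: 25.7
tool_pos: [0.6368, -0.2894, 0.0842]
eef_rot: [1.0, -0.0, -0.0, 0.0]
contact_force: [-2.8, 0.5, 8.3]
opening: 0.272
clock: 26.0
tool_pos: [0.6368, -0.2893, 0.0842]
eef_rot: [1.0, -0.0, -0.0, 0.001]
contact_force: [-7.1, 1.2, 15.6]
opening: 0.271
```

```bash
python3 -m pendant '[[[0,0,0],[0,0,-0.002],0.1],[[0,0,0],[0,0,-0.002],0.3],[[0,0,0],[0,0,-0.002],0.6],[[0,0,0],[0,0,-0.002],0.6],[[0,0,0],[0,0,-0.002],0.6],[[0,0,0],[0,0,-0.002],0.6],[[0,0,0],[0,0,-0.03],0.6],[[0,0,0],[0,0,-0.07],0.6],[[0,0,0],[0,0,-0.1],0.6],[[0,0,0],[0,0,-0.11],0.6]]'
python3 - <<'E'
from h import *
im,K,p=wrist('w11');go(.445,-.260,.19,np.radians(84))
E
```

```text
clock: 27.0
tool_pos: [0.6389, -0.2894, 0.1951]
eef_rot: [1.0, -0.0, 0.003, 0.001]
contact_force: [1.1, -0.9, -0.0]
opening: 0.599
row [0.0052,-0.0035,-1.4664],[-0.1938,-0.0294,0.0038] q [ 0.69  0.93 -0.73  1.35  0.65  1.1  -0.12] yaw0 -0.000
```

View pics/w11.png

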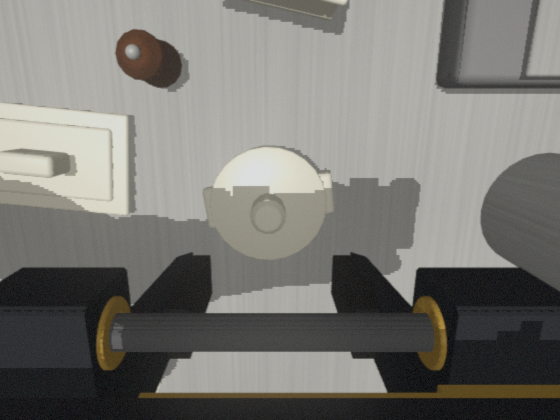

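The small lid is home at (267,203). That is 15 pictures viewed, so I keep the last for the final check. Next is the oblong lid; its alignment I check numerically.

```bash
python3 -m pendant '[[[0,0,-1.466],[-0.194,-0.029,0],1],[[0,0,-1.466],[-0.194,-0.029,0],1],[[0,0,-1.466],[-0.194,-0.029,0],1],[[0,0,-1.466],[-0.194,-0.029,0],1],[[0,0,-1.466],[-0.194,-0.029,0],1],[[0,0,-1.466],[-0.194,-0.029,0],1],[[0,0,-1.466],[-0.194,-0.029,0],1],[[0,0,-1.466],[-0.194,-0.029,0],1],[[0,0,-1.466],[-0.194,-0.029,0],1],[[0,0,-1.466],[-0.194,-0.029,0],1]]'
python3 -m pendant '[[[0,0,0],[0,0,0],1],[[0,0,0],[0,0,0],1]]'
python3 - <<'E'
from h import *
im,K,p=wrist('w12');go(.445,-.260,.11,np.radians(84));print(cast([(280,0),(0,210),(559,210),(280,250)],*K,.018).round(2).tolist())
f=cv2.GaussianBlur(im,(3,3),0).astype(float);m=((f[...,0]-f[...,2]>.055*f[...,0])&(f.min(2)>85)).astype(np.uint8)*255
m=cv2.morphologyEx(m,cv2.MORPH_OPEN,np.ones((3,3)));m[250:]=0
t=r.snapshot('top');M=white(t['image']);KT=(t['mtx'],t['R'],t['t'])
for k,mm in ((K,m),(KT,M)):
  for c in cv2.findContours(mm,cv2.RETR_EXTERNAL,cv2.CHAIN_APPROX_NONE)[0]:
    if cv2.contourArea(c)<1000: continue
    w=(cast(c[:,0],*k,.018)*1000).astype(np.float32);q=cv2.minAreaRect(w);print(c[:,0].mean(0).round(),np.round(q[0],1),np.round(q[1]),round(q[2],1))
E
```

```text
clock: 28.05
tool_pos: [0.442, -0.2603, 0.1897]
eef_rot: [0.741, 0.671, -0.0, -0.001]
contact_force: [0.1, 0.9, -1.3]
opening: 1.001
clock: 28.25
tool_pos: [0.4424, -0.2602, 0.1903]
eef_rot: [0.744, 0.668, -0.0, -0.001]
contact_force: [-0.5, 0.3, 0.3]
opening: 0.998
row [-0.0011,-0.0005,-0.0024],[0.0005,0.0025,0.0806] q [ 1.06  0.85 -1.1   1.93  0.94  0.99  0.96] yaw0 1.464
[[0.29, -0.24], [0.43, -0.5], [0.48, -0.01], [0.49, -0.26]]
[263. 175.] [ 433.6 -258.6] [ 91. 118.] 83.8
[431. 233.] [ 416.9 -255.5] [89. 83.] 84.1
[ 98. 256.] [383.6 447.6] [ 73. 200.] 61.3
[451. 135.] [ 649.  -311.5] [ 93. 107.] 86.9
[357. 122.] [ 669.9 -101.8] [108. 107.] 77.9
[272. 121.] [673.5  92.8] [124. 117.] 83.0
```

```bash
python3 -m pendant '[[[0,0,0],[0.001,0.002,0.04],1],[[0,0,0],[0.001,0.002,0.08],1],[[0,0,0],[0.001,0.002,0.12],1],[[0,0,0],[0.001,0.002,0.145],0.9],[[0,0,0],[0.001,0.002,0.155],0.8],[[0,0,0],[0.001,0.002,0.159],0.6],[[0,0,0],[0.001,0.002,0.159],0.5],[[0,0,0],[0.001,0.002,0.159],0.5],[[0,0,0],[0.001,0.002,0.159],0.5]]'
python3 -c "
from h import *
go(.4445,-.259,.030,np.radians(84))"
```

```text
clock: 29.25
tool_pos: [0.4458, -0.2599, 0.0334]
eef_rot: [0.743, 0.669, 0.0, 0.001]
contact_force: [-0.2, -0.6, -0.3]
opening: 0.507
row [0.0020,0.0007,-0.0004],[0.0008,-0.0014,0.0034] q [ 0.94  1.08 -0.89  2.01  1.3   0.79  0.69] yaw0 1.466
```

```bash
python3 -m pendant '[[[0,0,0],[0.001,-0.001,0.002],0.5],[[0,0,0],[0.001,-0.001,0.002],0],[[0,0,0],[0.001,-0.001,0.002],0],[[0,0,0],[0.001,-0.001,0.002],0],[[0,0,0],[0.001,-0.001,0.002],0],[[0,0,0],[0.001,-0.001,0.002],0],[[0,0,0],[0.001,-0.001,0.002],0],[[0,0,0],[0.001,-0.001,0.002],0],[[0,0,0],[0.001,-0.001,0.002],0],[[0,0,0],[0.001,-0.001,0.002],0]]'
python3 -m pendant '[[[0,0,0],[0,0,0],0],[[0,0,0],[0,0,0],0],[[0,0,0],[0,0,0],0]]'
python3 -m pendant '[[[0,0,0],[0,0,-0.02],0],[[0,0,0],[0,0,-0.05],0],[[0,0,0],[0,0,-0.09],0],[[0,0,0],[0,0,-0.13],0],[[0,0,0],[0,0,-0.17],0],[[0,0,0],[0,0,-0.2],0],[[0,0,0],[0,0,-0.2],0],[[0,0,0],[0,0,-0.2],0]]'
python3 -c "
from h import *
go(.643,.294,.23,np.radians(75.3))"
```

```text
clock: 30.25
tool_pos: [0.4441, -0.2588, 0.0303]
eef_rot: [0.743, 0.669, -0.0, 0.0]
contact_force: [-0.9, -1.0, 2.2]
opening: 0.2
clock: 30.55
tool_pos: [0.4441, -0.2588, 0.0303]
eef_rot: [0.743, 0.669, -0.0, 0.0]
contact_force: [-1.0, -3.2, 3.4]
opening: 0.198
clock: 31.35
tool_pos: [0.4436, -0.2583, 0.2295]
eef_rot: [0.743, 0.669, -0.0, -0.0]
contact_force: [0.6, -0.2, -2.9]
opening: 0.198
row [-0.0007,0.0000,0.1521],[0.5701,0.1407,-0.0005] q [ 1.07  0.8  -1.13  1.89  0.85  1.04  1.03] yaw0 1.466
```

```bash
python3 -m pendant '[[[0,0,0],[0.015,0.004,0],0],[[0,0,0.01],[0.04,0.01,0],0],[[0,0,0.02],[0.075,0.019,0],0],[[0,0,0.03],[0.11,0.027,0],0],[[0,0,0.04],[0.145,0.036,0],0],[[0,0,0.05],[0.18,0.044,0],0],[[0,0,0.06],[0.215,0.053,0],0],[[0,0,0.07],[0.25,0.062,0],0],[[0,0,0.08],[0.28,0.069,0],0],[[0,0,0.08],[0.3,0.074,0],0]]'
python3 -c "
from h import *
go(.643,.294,.23,np.radians(75.3))"
```

```text
clock: 32.35
tool_pos: [0.5483, 0.0348, 0.2279]
eef_rot: [0.768, 0.64, -0.001, -0.002]
contact_force: [-0.4, -0.1, -2.3]
opening: 0.201
row [-0.0036,-0.0002,0.0748],[0.2721,0.0463,-0.0022] q [ 0.43  0.81 -1.05  1.79  0.81  1.04  0.46] yaw0 1.389
```

```bash
python3 -m pendant '[[[0,0,0.01],[0.025,0.004,0],0],[[0,0,0.02],[0.06,0.01,0],0],[[0,0,0.03],[0.095,0.016,0],0],[[0,0,0.045],[0.13,0.022,0],0],[[0,0,0.055],[0.165,0.028,0],0],[[0,0,0.065],[0.2,0.034,0],0],[[0,0,0.075],[0.235,0.04,0],0],[[0,0,0.075],[0.26,0.044,0],0],[[0,0,0.075],[0.27,0.046,0],0],[[0,0,0.075],[0.27,0.046,0],0]]'
python3 -c "
from h import *
go(.643,.294,.09,np.radians(75.3))"
```

```text
clock: 33.35
tool_pos: [0.6427, 0.2902, 0.2276]
eef_rot: [0.792, 0.611, -0.002, -0.0]
contact_force: [-0.4, -0.7, -2.5]
opening: 0.202
row [-0.0027,0.0022,-0.0007],[0.0041,-0.0003,0.1376] q [-0.09  0.97 -0.95  1.28  0.78  1.27  0.27] yaw0 1.314
```

```bash
python3 -m pendant '[[[0,0,0],[0.003,0,0.03],0],[[0,0,0],[0.003,0,0.065],0],[[0,0,0],[0.003,0,0.095],0],[[0,0,0],[0.003,0,0.115],0],[[0,0,0],[0.003,0,0.125],0],[[0,0,0],[0.003,0,0.132],0],[[0,0,0],[0.003,0,0.135],0],[[0,0,0],[0.003,0,0.135],0],[[0,0,0],[0.003,0,0.135],0]]'
python3 -c "
from h import *
go(.643,.294,.0825,np.radians(75.3))"
```

```text
clock: 34.25
tool_pos: [0.6452, 0.2925, 0.0964]
eef_rot: [0.793, 0.61, 0.001, 0.0]
contact_force: [-0.9, 0.1, -2.5]
opening: 0.202
row [0.0013,-0.0014,-0.0033],[0.0009,-0.0026,0.0139] q [-0.1   1.11 -0.88  1.37  0.9   1.08  0.18] yaw0 1.311
```

```bash
python3 -m pendant '[[[0,0,0],[0.001,-0.002,0.003],0],[[0,0,0],[0.001,-0.002,0.006],0],[[0,0,0],[0.001,-0.002,0.009],0],[[0,0,0],[0.001,-0.002,0.011],0],[[0,0,0],[0.001,-0.002,0.011],0]]'
python3 -m pendant '[[[0,0,0],[0,0,0.001],0],[[0,0,0],[0,0,0.002],0],[[0,0,0],[0,0,0.003],0],[[0,0,0],[0,0,0.003],0]]'
```

```text
clock: 34.75
tool_pos: [0.6429, 0.2932, 0.0836]
eef_rot: [0.793, 0.61, -0.0, 0.0]
contact_force: [-0.3, 0.7, -3.1]
opening: 0.204
clock: 35.15
tool_pos: [0.6431, 0.2935, 0.0824]
eef_rot: [0.793, 0.61, 0.0, 0.0]
contact_force: [-2.5, -2.3, 4.4]
opening: 0.205
```

```bash
python3 -m pendant '[[[0,0,0],[0,0,0.001],0],[[0,0,0],[0,0,0.0015],0],[[0,0,0],[0,0,0.0015],0]]'
python3 -m pendant '[[[0,0,0],[0,0,-0.002],0.1],[[0,0,0],[0,0,-0.002],0.3],[[0,0,0],[0,0,-0.002],0.6],[[0,0,0],[0,0,-0.002],0.6],[[0,0,0],[0,0,-0.002],0.6],[[0,0,0],[0,0,-0.002],0.6],[[0,0,0],[0,0,-0.03],0.6],[[0,0,0],[0,0,-0.07],0.6],[[0,0,0],[0,0,-0.11],0.6],[[0,0,0],[0,0,-0.15],0.6]]'
python3 -m pendant '[[[0,0,0],[0,-0.03,-0.02],0.6],[[0,0,0],[0,-0.07,-0.04],0.6],[[0,0,0],[0,-0.11,-0.04],0.6],[[0,0,0],[0,-0.15,-0.04],0.6],[[0,0,0],[0,-0.17,-0.04],0.6],[[0,0,0],[0,-0.17,-0.04],0.6],[[0,0,0],[0,-0.17,-0.04],0.6],[[0,0,0],[0,-0.17,-0.04],0.6]]'
python3 - <<'E'
from h import *
t=r.snapshot('top');i=t['image'];f=lambda a:cv2.resize(a,None,fx=4,fy=4,interpolation=cv2.INTER_CUBIC)
m=np.vstack([f(i[80:155,145:315]),f(i[80:155,310:480])]);cv2.imwrite('pics/end.png',np.clip(m*1.3,0,255).astype(np.uint8)[:,:,::-1])
im,K,p=wrist('w13')
E
```

```text
clock: 35.45
tool_pos: [0.6431, 0.2935, 0.0823]
eef_rot: [0.793, 0.609, 0.0, 0.0]
contact_force: [-3.8, -3.9, 11.7]
opening: 0.2
clock: 36.45
tool_pos: [0.6428, 0.2934, 0.2311]
eef_rot: [0.793, 0.61, -0.0, -0.0]
contact_force: [0.6, -0.1, 0.4]
opening: 0.602
clock: 37.25
tool_pos: [0.4805, 0.3363, 0.2693]
eef_rot: [0.794, 0.608, 0.0, 0.0]
contact_force: [0.8, 0.2, 0.1]
opening: 0.598
```

View pics/end.png

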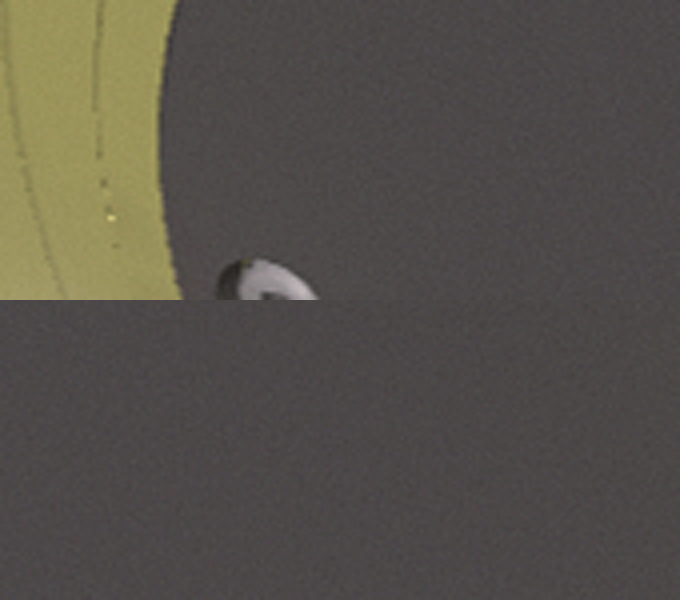

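The picture shows only the robot's arm blocking the top camera (plain grey and yellow). It was my last view, so I clear the arm and check the lids numerically.

```bash
python3 -c "
from h import *
go(.48,-.15,.27,np.radians(75));go(.3,-.5,.27,np.radians(75))"
python3 -m pendant '[[[0,0,0],[-0.47,0.125,0],0.6],[[0,0,0],[-0.47,0.125,0],0.6],[[0,0,0],[-0.47,0.125,0],0.6],[[0,0,0],[-0.47,0.125,0],0.6],[[0,0,0],[-0.47,0.125,0],0.6],[[0,0,0],[-0.47,0.125,0],0.6],[[0,0,0],[-0.47,0.125,0],0.6],[[0,0,0],[-0.47,0.125,0],0.6],[[0,0,0],[-0.47,0.125,0],0.6],[[0,0,0],[-0.47,0.125,0],0.6]]'
python3 -c "
from h import *
go(.3,-.5,.27,np.radians(75))"
```

```text
row [0.0001,0.0002,-0.0007],[-0.4698,0.1261,-0.0007] q [-0.16  0.78 -1.    1.64  0.71  1.13 -0.04] yaw0 1.308
row [0.0001,0.0002,-0.0007],[-0.8546,0.0431,-0.0006] q [-0.16  0.78 -1.    1.64  0.71  1.13 -0.04] yaw0 1.308
clock: 38.35
tool_pos: [0.4785, -0.1539, 0.2692]
eef_rot: [0.794, 0.607, -0.001, 0.0]
contact_force: [0.5, -0.0, 0.1]
opening: 0.597
row [-0.0003,0.0010,-0.0035],[-0.3808,-0.0816,-0.0004] q [ 0.87  0.71 -1.13  1.87  0.75  1.06  0.73] yaw0 1.306
```

```bash
python3 -m pendant '[[[0,0,0],[-0.38,-0.08,0],0.6],[[0,0,0],[-0.38,-0.08,0],0.6],[[0,0,0],[-0.38,-0.08,0],0.6],[[0,0,0],[-0.38,-0.08,0],0.6],[[0,0,0],[-0.38,-0.08,0],0.6],[[0,0,0],[-0.38,-0.08,0],0.6],[[0,0,0],[-0.38,-0.08,0],0.6],[[0,0,0],[-0.38,-0.08,0],0.6],[[0,0,0],[-0.38,-0.08,0],0.6]]'
cat > chk.py <<'E'
from h import *
t=r.snapshot('top');cv2.imwrite('pics/end2.png',t['image'][:,:,::-1]);im=t['image'];KT=(t['mtx'],t['R'],t['t'])
f=cv2.GaussianBlur(im,(3,3),0).astype(float)
for th in (.05,.035):
  m=((f.min(2)>120)&(f[...,0]-f[...,2]>th*f[...,0])|(f.min(2)>150)).astype(np.uint8)*255
  m[165:]=0;m=cv2.morphologyEx(m,cv2.MORPH_OPEN,np.ones((11,11)))  # drops thin lugs
  for c in cv2.findContours(m,cv2.RETR_EXTERNAL,cv2.CHAIN_APPROX_NONE)[0]:
    if not 700<cv2.contourArea(c)<5000: continue
    w=(cast(c[:,0],*KT,.070)*1000).astype(np.float32);q=cv2.minAreaRect(w);e=cv2.minEnclosingCircle(w);print(c[:,0].mean(0).round(),np.round(q[0],1),np.round(q[1]),round(q[2],1),'circ',np.round(e[0],1),round(e[1],1))
hsv=cv2.cvtColor(im,cv2.COLOR_RGB2HSV)
z0=__import__('pickle').load(open('snap0.pkl','rb'))['top']['image'].astype(int)
for n,(u,v) in dict(salt=(314,170),pepper=(396,175)).items():
    print(n,'mean abs change',np.abs(im[v-14:v+14,u-14:u+14].astype(int)-z0[v-14:v+14,u-14:u+14]).mean().round(1))
E
python3 chk.py
```

```text
clock: 39.25
tool_pos: [0.2989, -0.5024, 0.2679]
eef_rot: [0.797, 0.604, -0.001, -0.0]
contact_force: [-0.6, 0.2, -0.6]
opening: 0.601
[451. 128.] [ 635.5 -287.9] [83. 85.] 86.9 circ [ 637.5 -285.7] 47.0
[358. 122.] [649.9 -91.1] [101. 101.] 78.6 circ [650.4 -91.8] 66.5
[272. 122.] [649.1  91.9] [112. 111.] 0.4 circ [649.7  91.6] 59.4
[178. 124.] [642.  293.3] [ 89. 141.] 74.9 circ [645.5 300.4] 74.5
[451. 128.] [ 635.5 -287.9] [83. 85.] 86.9 circ [ 637.5 -285.7] 47.0
[358. 122.] [649.9 -91.1] [101. 101.] 78.6 circ [650.4 -91.8] 66.5
[272. 122.] [649.1  91.9] [112. 111.] 0.4 circ [649.7  91.6] 59.4
[178. 124.] [642.  293.3] [ 89. 141.] 74.9 circ [645.5 300.4] 74.5
salt mean abs change 2.4
pepper mean abs change 2.6
```

All four lids have the right size and place for plates at z = 70 mm, within about 3 mm of their dishes. Handing in.

```bash
python3 -c "
from plant import r
print(r.finish_job())"
```

```text
the job is handed in; nothing more can be done
None
```

I put all four lids on their own dishes and handed the job in at about 39 s of robot time. No verdict was reported.

**Placing:** Each lid was gripped by its knob, carried over and lowered until the wrist force showed contact. The TCP stopped within about 0.5 mm of the height worked out for a fully seated lid. Only then did I open the jaws.

**Last checks that passed:**
- **Centring:** seen from the top camera, the lid plates at 70 mm height lie within about 3 mm of the dish centres I measured at the start.
- **Alignment:** the square and oblong lids match their dishes to within about 1 degree.
- **Shaker and mill:** the picture around the salt shaker and pepper mill is unchanged from the start.

**What went wrong or stayed unchecked:**
- **First grasp:** my first try on the large lid lifted before the jaws had closed. The lid stayed on the table, and the second try worked.
- **Joint limit:** joint 6 came to 0.04 rad while gripping the square lid, right at the end of its range. No error was reported.
- **Final picture:** the arm blocked the last picture I could view, so I cleared it and made the final check from numbers only. I did see the large, square and small lids seated in wrist pictures. The oblong lid's fit rests on the contact force and the top-camera measurement.

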